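# Transfer sample tubes to the loading rack in reverse order

### The arm

A 6-joint arm with a two-finger parallel gripper is mounted at the origin on a cart in front of the work surface, level with it; the furniture and walls round the work are solid. World frame = base frame: x ahead of the robot, y to its left, z up, the work surface at z = 0. Lengths are in m, angles in degrees, forces in N, time in s.
With the tool pointing down it reaches from about 0.4 to 0.825 m from the base axis. Payload 7 kg.
Tool frame: the origin (TCP) lies on the centre line of the jaws, within the pads' length; the fingertips stand 11 mm ahead of it and the grasp point (between the pads) lies 8 mm behind it; z points along the fingers, y is the direction in which the jaws open and shut (so a half turn about z gives the same grasp; the last joint's range is limited). The gripper opens to 88 mm and grips with 3 to 60 N. Pads are 19 mm wide; open, the fingers measure 130 mm over their backs; the gripper's body (78 mm by 193 mm) begins 47 mm behind the grasp point.
Start: joints at [-46.69, 20.546, 0.682, 0, -70.136, -16.507], TCP at [0.304, -0.602, 0.238] pointing down, gripper open.
Joint ranges: [-176.03, 176.03], [-82.01, 121.73], [-58.28, 71.71], [-173.87, 95.51], [-174.79, -0.11], [-173.66, 173.66]. Speed limits (degrees/s): [136.94, 136.94, 172.46, 180, 180, 180].

### API

Orientations are given as [roll, pitch, yaw] about the fixed x, y, z axes, in that order (R = Rz(yaw) Ry(pitch) Rx(roll)).
In Python, from plant import ctrl, cams, order gives the robot as it stands.
- The arm moves only by the tool jog_arm, never from a script. Its argument "motion" is a list of rows, each an object with "offset": the shift along the tool's x, y, z in mm, a list of three; "roll": the turn about the tool's z in rad; "hand": the finger opening in mm, from 0 to 87.6. A call has 1 to 20 rows; each row is the pose to reach, as a shift and turn from the pose commanded when the call began, along the tool's axes at that moment; what a row does not reach only later rows make up. A row lasts 1/12 s, in which the tool goes at most 41.7 mm and 7.16 degrees, less where a joint would pass 70% of its speed; a pose out of reach is approached as far as the arm can. A call with a gripper value outside its range is refused whole. The fingers move at their own pace and stop on an object; the grip force is fixed at half the most. Time passes only in rows, so rows that repeat a pose let the fingers close. It gives the time, the measured TCP pose, the force and the opening at its end, in the units of the state.
- ctrl.get_obs(): the state, without advancing time (a new reading comes with each control period).
- cams.snapshot(name): name is "side" or "top"; returns a dict with "img" (420x560x3 uint8, red, green, blue), "K" (3x3 intrinsics, pixels), "cam_to_world" (4x4, takes a point from camera to world coordinates). Camera axes: x right, y down, z forward; pixel columns grow to the right and rows downward; lengths in m; the calibration is good to about 2 mm. A picture is of the moment at which its call begins. There is no depth.
- order.close_job(): hands the job in, once; it reports no verdict.
The state is a dict: "clock": time; "joint_pos": joint angles; "qvel": joint speeds; "tau": joint torques, N m; "tool_pos": TCP position; "orientation": TCP orientation; "force": force on the tool from outside, world axes, zero at the start; "moment": the same for the moment, N m; "opening": finger opening in m.
Only numpy, scipy, OpenCV 4.12 (cv2) and the standard library are available. Lean on these libraries where they do the work, as an engineer would, in place of code of your own. Each camera call takes 0.05 s, during which the arm holds its last target. There are 200 camera calls.

### The job

Move the four capped sample tubes from the grey rack to the black rack in reverse order: the tube nearest the orange-striped end of the grey rack goes to the place farthest from the orange-striped end of the black rack, the next one to the place before it, and so on until the last lies next to the black rack's orange end. Leave each tube lying across the black rack about centred in its own pair of V-shaped rests, with its cap to either side, so that it cannot roll, and let go of everything.

Things in the scene. Friction and masses are not known exactly. Their poses are not given: they have to be found in the camera images.
- grey_rack: grey rack, 200 x 64 mm, fixed, base 5 mm thick, an 18 mm wide orange stripe across one end (y = +89 mm); the tubes lie in it side by side at the start, axes 32 mm up. Origin: centre of underside, on the table; x across it (as the tubes lie), y along the row to the orange end, z up. Four places at y = -67.5, -22.5, +22.5, +67.5 mm, each with the same V rests as the black rack's.
- black_rack: black rack, empty, fixed, like the grey one. Origin: centre of underside, on the table; x across it (as the tubes lie), y along the row to the orange end, z up. Four places at y = -67.5, -22.5, +22.5, +67.5 mm: each two shallow V rests at x = -20 and +20 mm, 6 mm thick, 16 mm wide, apex z 24, tips z 32; between them open to the base for fingers. Tube axis then at z 32.5 (green 31.5).
- purple_centre (a point): sample tube with purple cap, lying level; 76 mm long, body 12 and cap 14 mm in diameter (cap on the last 13 mm), about 12 g, loose, rolls easily. This point: its centre, half-way along, on the axis; z along the tube to the cap. In the grey rack the next tube's axis is 45 mm away.
- red_centre (a point): sample tube with red cap, lying level; 76 mm long, body 12 and cap 14 mm in diameter (cap on the last 13 mm), about 12 g, loose, rolls easily. This point: its centre, half-way along, on the axis; z along the tube to the cap. In the grey rack the next tube's axis is 45 mm away.
- blue_centre (a point): sample tube with blue cap, lying level; 76 mm long, body 12 and cap 14 mm in diameter (cap on the last 13 mm), about 12 g, loose, rolls easily. This point: its centre, half-way along, on the axis; z along the tube to the cap. In the grey rack the next tube's axis is 45 mm away.
- green_centre (a point): sample tube with green cap, lying level; 63 mm long, body 10.5 and cap 12 mm in diameter (cap on the last 11 mm), about 12 g, loose, rolls easily. This point: its centre, half-way along, on the axis; z along the tube to the cap. In the grey rack the next tube's axis is 45 mm away.
- rest_purple: aluminium pair of V rests, fixed on the grey rack, in which the purple-capped tube starts (all four pairs look alike; their places are shuffled). 50 x 17 x 27 mm; origin: centre of underside, 5 mm above the table; axes as the grey rack's.
- rest_red: aluminium pair of V rests, fixed on the grey rack, in which the red-capped tube starts (all four pairs look alike; their places are shuffled). 50 x 17 x 27 mm; origin: centre of underside, 5 mm above the table; axes as the grey rack's.
- rest_blue: aluminium pair of V rests, fixed on the grey rack, in which the blue-capped tube starts (all four pairs look alike; their places are shuffled). 50 x 17 x 27 mm; origin: centre of underside, 5 mm above the table; axes as the grey rack's.
- rest_green: aluminium pair of V rests, fixed on the grey rack, in which the green-capped tube starts (all four pairs look alike; their places are shuffled). 50 x 17 x 27 mm; origin: centre of underside, 5 mm above the table; axes as the grey rack's.
Things that resemble listed ones, but are neither listed nor needed, are in the scene too. Leave any turquoise or yellow look-alike of the rest_purple alone.

How it is judged:
By the outcome, as a careful person would: the job done as asked, in the order asked, and still so for the second after the job is handed in, with the robot touching nothing.
It also fails if it takes over 109 s, if anything falls off the work surface, if the arm or the gripper's body presses on something with over 40 N, if the wrist force passes 120 N, or if a joint passes its speed limit or range.

## Working session

There is one attempt and no reset: what is moved stays moved. The work goes in short steps, Python scripts to look and compute and a tool call to move; the robot and the scene stay as the last step left them, time stands still between calls to the robot, and variables do not carry over. Pictures are saved under pics/ and viewed, about 12 in all and at most 16, crops included, and the job is handed in when it is done.

Besides the shell and the picture viewer there is one more tool, called after ">>>" as name([rows], argument=value, ...), one row to a line, values as JSON. jog_arm: Moves the arm, as the interface text tells. Its arguments: {"type":"object","properties":{"motion":{"type":"array"}},"required":["motion"]}

```bash
mkdir -p pics; ls; python3 - <<'E'
from plant import ctrl,cams,order
import cv2
print(ctrl.get_obs())
for n in("top","side"):
    s=cams.snapshot(n); print(n,s["K"],s["cam_to_world"])
    cv2.imwrite(f"pics/{n}0.png",s["img"][:,:,::-1])
E
```

```text
pics
{'clock': 0.0, 'joint_pos': array([-4.66900612e+01,  2.05896692e+01,  6.33686860e-01, -1.83706636e-02,
       -7.01342519e+01, -1.65063442e+01]), 'qvel': array([ 0.00277787, -0.06697322, -0.12131501, -0.0802704 , -0.00579656,
        0.00556877]), 'tau': array([-9.36293945e-04, -5.82717204e+01,  2.93064594e+01,  6.99743316e+00,
        6.87775886e-03, -1.53573164e-04]), 'tool_pos': array([ 0.30413787, -0.60208417,  0.23664743]), 'orientation': array([ 1.79908577e+02, -9.08176820e-03, -1.53202654e+02]), 'force': array([-0.12806399,  0.25001835,  0.4253946 ]), 'moment': array([-0.0020005 ,  0.0029232 ,  0.05441613]), 'opening': 0.0879112815368187}
top [[531.5417501    0.         271.21716583]
 [  0.         531.5417501  216.05716189]
 [  0.           0.           1.        ]] [[ 0.01649866 -0.99088412  0.13370284  0.4397028 ]
 [-0.99949807 -0.01996142 -0.02459986  0.05235165]
 [ 0.02704451 -0.13322986 -0.9907161   0.90460068]
 [ 0.          0.          0.          1.        ]]
side [[525.31131024   0.         272.25907626]
 [  0.         525.31131024 209.75948736]
 [  0.           0.           1.        ]] [[ 0.76704607 -0.42787149  0.47808609  0.12848137]
 [-0.64141725 -0.52878803  0.55584812 -0.41741144]
 [ 0.01497464 -0.73301378 -0.68004894  0.6483212 ]
 [ 0.          0.          0.          1.        ]]
```

View pics/top0.png

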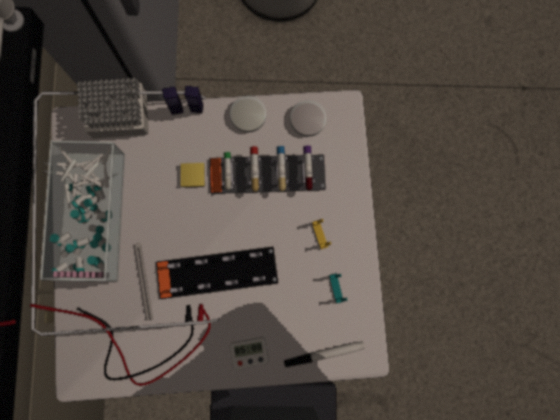

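View pics/side0.png

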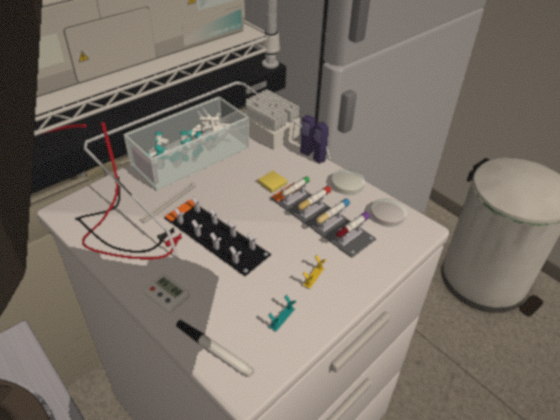

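Top view: grey rack at cols 210-325, rows 153-193, with its orange end at left (col 216). Its tubes from the orange end are green (228), red (255), blue (281) and purple (308). The empty black rack is at cols 157-277, rows 248-298, with orange also at left (164). The yellow (320,235) and turquoise (337,288) loose rests are look-alikes, so I'll leave them alone. I'll confirm this in an enlarged crop.

```bash
python3 - <<'E'
import cv2
i=cv2.imread("pics/top0.png")[138:308,145:345]
i=cv2.convertScaleAbs(i,alpha=1.5)
cv2.imwrite("pics/crop0.png",cv2.resize(i,None,fx=3.5,fy=3.5,interpolation=cv2.INTER_CUBIC))
E
```

```text
(no output)
```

View pics/crop0.png

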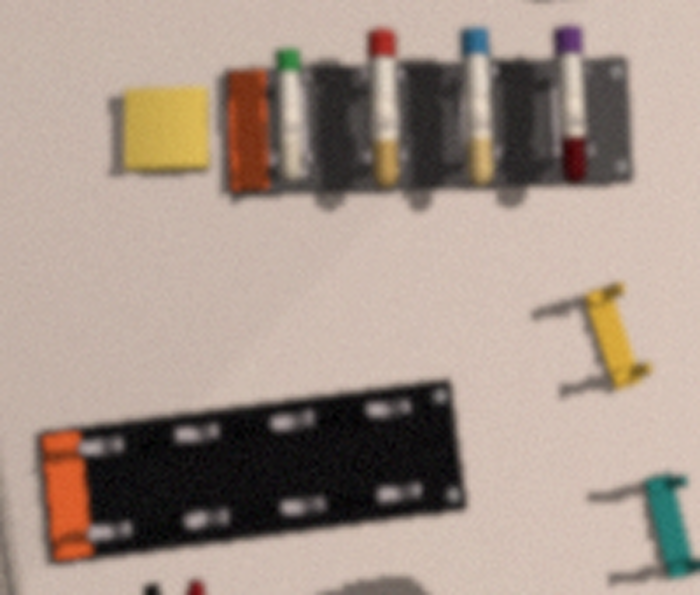

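```bash
cat > h.py <<'E'
import numpy as np
from scipy.optimize import least_squares
def ray(s,uv,z):
    d=s["cam_to_world"][:3,:3]@np.linalg.inv(s["K"])@[uv[0],uv[1],1]; c=s["cam_to_world"][:3,3]
    return c+d*(z-c[2])/d[2]
def crop(p,o=(145,138),f=3.5): return [(p[0]+.5)/f-.5+o[0],(p[1]+.5)/f-.5+o[1]]
def fit(L,W):
    L=np.array(L);W=np.array(W)[:,:2]
    def T(p): c,s_=np.cos(p[2]),np.sin(p[2]); return L@np.array([[c,s_],[-s_,c]])+p[:2]
    r=least_squares(lambda p:(T(p)-W).ravel(),[*W.mean(0),0])
    return r.x,1000*(T(r.x)-W)
E
python3 - <<'E'
from h import *
from plant import cams
s=cams.snapshot("top")
np.set_printoptions(precision=4,suppress=True)
C=[(.032,.1),(-.032,.1),(-.032,-.1),(.032,-.1)]
for n,P in dict(grey=[(228,72),(230,192),(631,180),(626,59)],black=[(39,432),(51,562),(465,508),(449,381)]).items():
    p,r=fit(C,[ray(s,crop(q),.005) for q in P]); print(n,p[:2],np.degrees(p[2]),r.round(1).tolist())
L=[(sx*.02,y) for sx in(1,-1) for y in(.0675,.0225,-.0225,-.0675)]
P=[(102,445),(197,432),(292,420),(388,408),(110,530),(205,519),(303,506),(399,493)]
p,r=fit(L,[ray(s,crop(q),.029) for q in P]); print("rests",p[:2],np.degrees(p[2]),r.round(1).tolist())
T=dict(green=((288,50),(292,180)),red=((382,29),(388,187)),blue=((475,28),(482,184)),purple=((569,27),(576,181)))
for n,(a,b) in T.items():
    a,b=ray(s,crop(a),.032),ray(s,crop(b),.032); d=a-b
    print(n,(a+b)/2,np.linalg.norm(d),np.degrees(np.arctan2(d[1],d[0])))
# side-camera cross check projection
from plant import cams
E
```

```text
grey [0.6351 0.0379] 3.0669529371077964 [[1.9, 1.7], [-1.9, 1.1], [-1.4, -1.8], [1.4, -1.0]]
black [0.4644 0.1202] 8.217824168430418 [[0.8, 1.1], [-1.0, 0.4], [-1.2, -1.0], [1.3, -0.5]]
rests [0.4644 0.1194] 8.288110450195893 [[0.1, 0.5], [-0.2, -0.0], [-0.2, -0.3], [-0.1, 0.1], [-0.2, 0.1], [0.5, -0.7], [0.2, 0.1], [-0.1, 0.2]]
green [0.633  0.1051 0.032 ] 0.0634523700029088 3.295613689133
red [0.6375 0.0598 0.032 ] 0.07730806086095461 3.3123172000956678
blue [0.6395 0.015  0.032 ] 0.07645803604236942 3.3183878316983453
purple [ 0.6415 -0.0301  0.032 ] 0.07559051100287159 2.9677281770245707
```

```bash
cat >> h.py <<'E'
def proj(s,X):
    M=np.linalg.inv(s["cam_to_world"]); c=M[:3,:3]@np.asarray(X)+M[:3,3]; q=s["K"]@c; return q[:2]/q[2]
def tri(st,a,ss,b):
    f=lambda X:np.r_[proj(st,X)-a,proj(ss,X)-b]
    r=least_squares(f,[.5,.2,.05]); return r.x,r.cost
def go(o,x,y,z,yaw):
    "tool-frame shift mm and roll rad from measured pose"
    r,p,w=np.radians(o["orientation"]); c,s=np.cos(w),np.sin(w)
    d=1000*(np.array([x,y,z])-o["tool_pos"])
    from math import remainder,pi
    return np.round([d[0]*c+d[1]*s,d[0]*s-d[1]*c,-d[2]],1),round(-remainder(np.radians(yaw)-w,2*pi),3)
def place(o,yaw,y,x=0): 
    c,s=np.cos(np.radians(yaw)),np.sin(np.radians(yaw)); return np.array([o[0]+c*x-s*y,o[1]+s*x+c*y])
E
python3 - <<'E'
from h import *
from plant import cams,ctrl
import cv2
st=cams.snapshot("top");ss=cams.snapshot("side")
for a,b in [((35,330),(88,148)),((215,320),(180,245)),((35,95),(242,86))]: print(tri(st,a,ss,b))
im=ss["img"][:,:,::-1].copy(); im=im[150:310,140:400]; im=cv2.resize(im,None,fx=3,fy=3,interpolation=cv2.INTER_CUBIC)
f=3
def dot(X,c):
    u=(proj(ss,X)-[140,150]+.5)*f-.5; cv2.circle(im,tuple(int(v) for v in u.round()),2,c,-1)
for x,y,h in[(.633,.1051,.0315),(.6375,.0598,.038),(.6395,.015,.038),(.6415,-.0301,.038)]:
    for k in(-1,1): dot(np.r_[place((x,y),3.2,0,k*h),.032],(0,255,0))
for o,w in[((.6351,.0379),3.07),((.4644,.1198),8.25)]:
    for a in(-.032,.032):
        for b in(-.1,.1): dot(np.r_[place(o,w,b,a),.005],(0,255,255))
for b in(-.0675,-.0225,.0225,.0675):
    for a in(-.02,.02): dot(np.r_[place((.4644,.1198),8.25,b,a),.024],(0,0,255))
cv2.imwrite("pics/side1.png",im)
o=ctrl.get_obs(); print(go(o,.633,.1051,.15,-176.8))
for b in(-.0675,-.0225,.0225,.0675): print(place((.4644,.1196),8.25,b))
E
```

```text
(array([0.37245619, 0.38356717, 0.08032029]), np.float64(1.6878224893982225))
(array([0.38992548, 0.11644249, 0.033603  ]), np.float64(5.073985224922874))
(array([0.7490644 , 0.42172865, 0.05518287]), np.float64(2.418004404715784))
(array([-612.4,  483.2,   87.1]), 0.412)
[0.47408575 0.05279853]
[0.46762858 0.09733284]
[0.46117142 0.14186716]
[0.45471425 0.18640147]
```

View pics/side1.png

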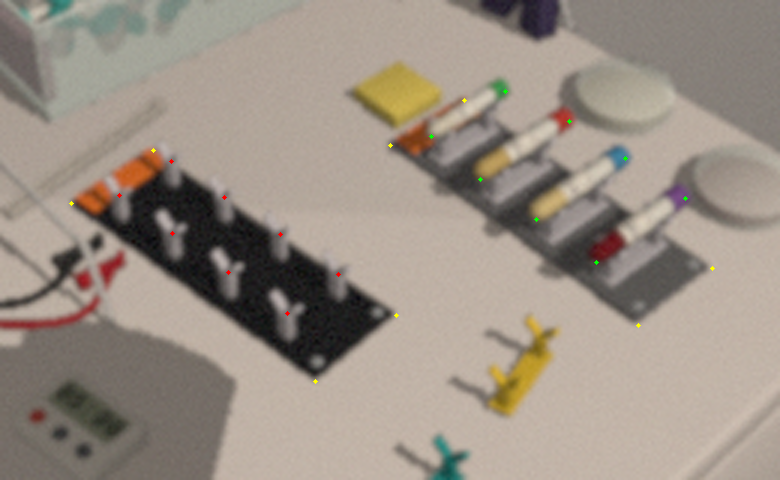

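The side-view overlay agrees to about 1-2 mm: the tube ends, V apexes and rack corners all land on their features. The green tube is nearest the grey rack's orange end. Moving above it.

>>> jog_arm([
  {"offset": [-612, 483, 60], "roll": 0.412, "hand": 24},
  {"offset": [-612, 483, 60], "roll": 0.412, "hand": 24},
  {"offset": [-612, 483, 60], "roll": 0.412, "hand": 24},
  {"offset": [-612, 483, 60], "roll": 0.412, "hand": 24},
  {"offset": [-612, 483, 60], "roll": 0.412, "hand": 24},
  {"offset": [-612, 483, 60], "roll": 0.412, "hand": 24},
  {"offset": [-612, 483, 60], "roll": 0.412, "hand": 24},
  {"offset": [-612, 483, 60], "roll": 0.412, "hand": 24},
  {"offset": [-612, 483, 60], "roll": 0.412, "hand": 24},
  {"offset": [-612, 483, 60], "roll": 0.412, "hand": 24},
  {"offset": [-612, 483, 60], "roll": 0.412, "hand": 24},
  {"offset": [-612, 483, 60], "roll": 0.412, "hand": 24},
  {"offset": [-612, 483, 60], "roll": 0.412, "hand": 24},
  {"offset": [-612, 483, 60], "roll": 0.412, "hand": 24},
  {"offset": [-612, 483, 60], "roll": 0.412, "hand": 24},
  {"offset": [-612, 483, 60], "roll": 0.412, "hand": 24},
  {"offset": [-612, 483, 60], "roll": 0.412, "hand": 24},
  {"offset": [-612, 483, 60], "roll": 0.412, "hand": 24},
  {"offset": [-612, 483, 60], "roll": 0.412, "hand": 24},
  {"offset": [-612, 483, 60], "roll": 0.412, "hand": 24},
])

```text
clock: 1.92
tool_pos: [0.6349, 0.11, 0.1761]
orientation: [-180.0, 0.0, -176.6]
force: [-0.3, -0.7, 0.0]
opening: 0.0241
```

>>> jog_arm([
  {"offset": [0, 0, 80], "hand": 24, "roll": 0},
  {"offset": [0, 0, 100], "hand": 24, "roll": 0},
  {"offset": [0, 0, 100], "hand": 24, "roll": 0},
  {"offset": [0, 0, 100], "hand": 24, "roll": 0},
  {"offset": [0, 0, 100], "hand": 24, "roll": 0},
  {"offset": [0, 0, 100], "hand": 24, "roll": 0},
])

```text
clock: 2.42
tool_pos: [0.634, 0.1049, 0.0793]
orientation: [180.0, 0.1, -176.8]
force: [0.4, 0.9, -0.3]
opening: 0.0238
```

```bash
cat > pic.py <<'E'
import sys,cv2; from plant import cams,ctrl
from h import *
def pic(n,name,box,f):
    s=cams.snapshot(n); x0,y0,x1,y1=box
    i=cv2.convertScaleAbs(s["img"][y0:y1,x0:x1,::-1],alpha=1.4)
    return cv2.resize(i,None,fx=f,fy=f,interpolation=cv2.INTER_CUBIC)
def both(name,bs=(230,150,400,290),bt=(190,130,340,210)):
    a=pic("side",name,bs,4);b=pic("top",name,bt,4)
    w=max(a.shape[1],b.shape[1]); P=lambda q:cv2.copyMakeBorder(q,0,0,0,w-q.shape[1],cv2.BORDER_CONSTANT)
    v=np.vstack([P(a),P(b)]); k=min(1,800/v.shape[1],600/v.shape[0]); cv2.imwrite(f"pics/{name}.png",cv2.resize(v,None,fx=k,fy=k))
E
python3 - <<'E'
from pic import *
o=ctrl.get_obs(); print(o["tool_pos"],o["orientation"],o["joint_pos"].round(1),go(o,.633,.1051,.0235,-176.8))
both("green1")
E
```

```text
[0.63404353 0.10487899 0.07927905] [ 1.79982800e+02  1.31290575e-01 -1.76777504e+02] [  26.8   25.2  -14.6    0.   -50.1 -113.6] (array([ 1. ,  0.3, 55.8]), 0.0)
```

View pics/green1.png

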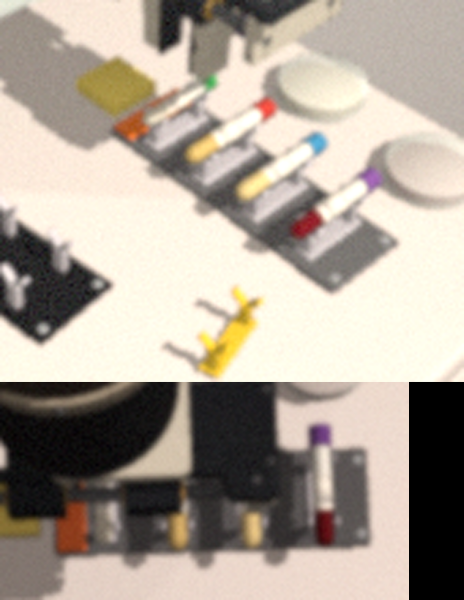

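The fingers straddle the green tube (side view, about 170-220, 40-80) and line up with it. Going down and closing.

>>> jog_arm([
  {"offset": [1, 0, 20], "hand": 24, "roll": 0},
  {"offset": [1, 0, 40], "hand": 24, "roll": 0},
  {"offset": [1, 0, 50], "hand": 24, "roll": 0},
  {"offset": [1, 0, 55], "hand": 24, "roll": 0},
  {"offset": [1, 0, 55], "hand": 24, "roll": 0},
  {"offset": [1, 0, 55], "hand": 24, "roll": 0},
  {"offset": [1, 0, 55], "hand": 24, "roll": 0},
])

```text
clock: 3.1
tool_pos: [0.6327, 0.1049, 0.0238]
orientation: [180.0, 0.1, -176.8]
force: [0.8, -0.7, 1.1]
opening: 0.0245
```

>>> jog_arm([
  {"offset": [0, 0, 0], "hand": 14, "roll": 0},
  {"offset": [0, 0, 0], "hand": 11, "roll": 0},
  {"offset": [0, 0, 0], "hand": 5, "roll": 0},
  {"offset": [0, 0, 0], "hand": 5, "roll": 0},
  {"offset": [0, 0, 0], "hand": 5, "roll": 0},
  {"offset": [0, 0, 0], "hand": 5, "roll": 0},
])

```text
clock: 3.6
tool_pos: [0.6324, 0.1058, 0.0236]
orientation: [179.9, 0.1, -176.8]
force: [-2.7, 4.6, 3.7]
opening: 0.0096
```

>>> jog_arm([
  {"offset": [0, 0, -30], "hand": 5, "roll": 0},
  {"offset": [0, 0, -60], "hand": 5, "roll": 0},
  {"offset": [0, 0, -90], "hand": 5, "roll": 0},
  {"offset": [40, -11, -90], "hand": 5, "roll": -0.02},
  {"offset": [80, -22, -90], "hand": 5, "roll": -0.05},
  {"offset": [120, -32, -90], "hand": 5, "roll": -0.088},
  {"offset": [161, -43, -80], "hand": 5, "roll": -0.088},
  {"offset": [161, -43, -60], "hand": 5, "roll": -0.088},
  {"offset": [161, -43, -50], "hand": 5, "roll": -0.088},
  {"offset": [161, -43, -50], "hand": 5, "roll": -0.088},
  {"offset": [161, -43, -50], "hand": 5, "roll": -0.088},
])

```text
clock: 4.52
tool_pos: [0.4736, 0.0527, 0.0729]
orientation: [-180.0, -0.0, -171.7]
force: [-0.2, -0.1, -0.1]
opening: 0.0091
```

```bash
python3 - <<'E'
from pic import *
o=ctrl.get_obs(); print(o["clock"],o["opening"],o["force"],o["tool_pos"],o["orientation"],go(o,.4741,.0528,.0235,-171.75))
both("green2",(150,130,320,290),(140,230,300,310))
E
```

```text
4.5167 0.009139433353644139 [-0.16308444 -0.07682378 -0.06698708] [0.47360702 0.05266469 0.07287516] [-1.79985465e+02 -5.41052293e-03 -1.71741355e+02] (array([-0.5,  0.1, 49.4]), 0.0)
```

View pics/green2.png

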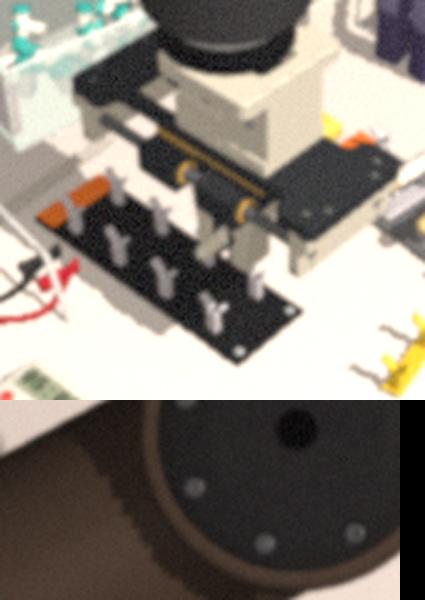

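```bash
python3 - <<'E'
import cv2; from plant import cams
s=cams.snapshot("side")["img"][150:290,130:330,::-1]
cv2.imwrite("pics/green3.png",cv2.resize(s,None,fx=4,fy=4,interpolation=cv2.INTER_CUBIC))
E
```

```text
(no output)
```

View pics/green3.png

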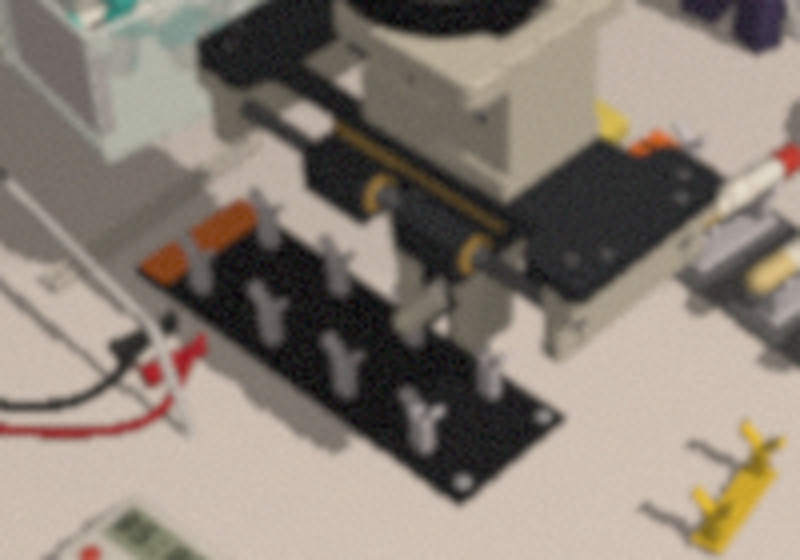

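```bash
python3 - <<'E'
from h import *; from plant import cams
s=cams.snapshot("side")
for h in(-.0315,-.025): print(((proj(s,np.r_[place((.4736,.0527),8.25,0,h),.081])-[130,150]+.5)*4-.5))
E
```

```text
[395.1705632  333.94587511]
[407.37305486 324.98239382]
```

>>> jog_arm([
  {"offset": [-0.5, 0, 20], "hand": 5, "roll": 0},
  {"offset": [-0.5, 0, 35], "hand": 5, "roll": 0},
  {"offset": [-0.5, 0, 44], "hand": 5, "roll": 0},
  {"offset": [-0.5, 0, 49], "hand": 5, "roll": 0},
  {"offset": [-0.5, 0, 49], "hand": 5, "roll": 0},
  {"offset": [-0.5, 0, 49], "hand": 5, "roll": 0},
  {"offset": [-0.5, 0, 49], "hand": 5, "roll": 0},
])

```text
clock: 5.3
tool_pos: [0.4743, 0.0529, 0.0239]
orientation: [180.0, 0.0, -171.8]
force: [-0.4, 0.3, 0.6]
opening: 0.0093
```

>>> jog_arm([
  {"offset": [0, 0, 0], "hand": 12, "roll": 0},
  {"offset": [0, 0, 0], "hand": 15, "roll": 0},
  {"offset": [0, 0, 0], "hand": 20, "roll": 0},
  {"offset": [0, 0, 0], "hand": 24, "roll": 0},
  {"offset": [0, 0, 0], "hand": 24, "roll": 0},
  {"offset": [0, 0, 0], "hand": 24, "roll": 0},
  {"offset": [0, 0, -30], "hand": 24, "roll": 0},
  {"offset": [0, 0, -60], "hand": 24, "roll": 0},
  {"offset": [0, 0, -85], "hand": 24, "roll": 0},
  {"offset": [-40, -4, -85], "hand": 24, "roll": 0.02},
  {"offset": [-80, -8, -85], "hand": 24, "roll": 0.05},
  {"offset": [-120, -12, -85], "hand": 24, "roll": 0.088},
  {"offset": [-162.5, -16, -75], "hand": 24, "roll": 0.088},
  {"offset": [-162.5, -16, -60], "hand": 24, "roll": 0.088},
  {"offset": [-162.5, -16, -55], "hand": 24, "roll": 0.088},
  {"offset": [-162.5, -16, -55], "hand": 24, "roll": 0.088},
  {"offset": [-162.5, -16, -55], "hand": 24, "roll": 0.088},
])

```text
clock: 6.72
tool_pos: [0.6362, 0.0599, 0.0783]
orientation: [-180.0, -0.1, -176.8]
force: [0.8, -0.3, 1.0]
opening: 0.024
```

```bash
python3 - <<'E'
from pic import *
o=ctrl.get_obs(); print(o["clock"],o["opening"],o["force"],o["tool_pos"],o["orientation"],go(o,.6375,.0602,.0245,-176.8))
s=cams.snapshot("side")["img"][130:290,170:370,::-1]
a=cv2.resize(s,None,fx=3,fy=3,interpolation=cv2.INTER_CUBIC)
cv2.imwrite("pics/red1.png",a)
E
```

```text
6.7167 0.02398362002642142 [ 0.84458153 -0.2544933   0.98245246] [0.63616642 0.05985729 0.07832701] [-1.79965866e+02 -8.36882510e-02 -1.76795450e+02] (array([-1.4,  0.3, 53.8]), 0.0)
```

View pics/red1.png

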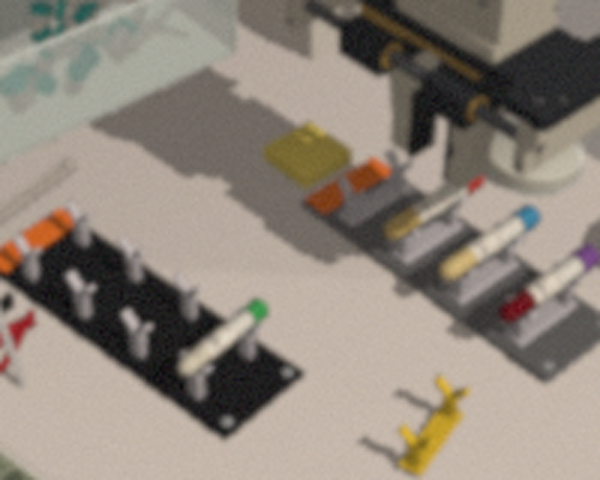

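Green now lies in both V rests at the far end of the black rack, from (185,365) to (262,310). The fingers straddle red. Continuing.

>>> jog_arm([
  {"offset": [-1, 0, 20], "hand": 24, "roll": 0},
  {"offset": [-1, 0, 40], "hand": 24, "roll": 0},
  {"offset": [-1, 0, 50], "hand": 24, "roll": 0},
  {"offset": [-1, 0, 54], "hand": 24, "roll": 0},
  {"offset": [-1, 0, 54], "hand": 24, "roll": 0},
  {"offset": [-1, 0, 54], "hand": 24, "roll": 0},
  {"offset": [-1, 0, 54], "hand": 16, "roll": 0},
  {"offset": [-1, 0, 54], "hand": 12, "roll": 0},
  {"offset": [-1, 0, 54], "hand": 6, "roll": 0},
  {"offset": [-1, 0, 54], "hand": 6, "roll": 0},
  {"offset": [-1, 0, 54], "hand": 6, "roll": 0},
  {"offset": [-1, 0, 54], "hand": 6, "roll": 0},
])

```text
clock: 7.77
tool_pos: [0.6387, 0.0615, 0.0257]
orientation: [179.9, 0.1, -176.8]
force: [-2.2, 5.5, 3.7]
opening: 0.0112
```

>>> jog_arm([
  {"offset": [0, 0, -30], "hand": 5, "roll": 0},
  {"offset": [0, 0, -60], "hand": 5, "roll": 0},
  {"offset": [0, 0, -90], "hand": 5, "roll": 0},
  {"offset": [40, 11, -90], "hand": 5, "roll": -0.02},
  {"offset": [80, 22, -90], "hand": 5, "roll": -0.05},
  {"offset": [120, 33, -90], "hand": 5, "roll": -0.088},
  {"offset": [168, 46, -80], "hand": 5, "roll": -0.088},
  {"offset": [168, 46, -60], "hand": 5, "roll": -0.088},
  {"offset": [168, 46, -50], "hand": 5, "roll": -0.088},
  {"offset": [168, 46, -50], "hand": 5, "roll": -0.088},
  {"offset": [168, 46, -50], "hand": 5, "roll": -0.088},
])

```text
clock: 8.68
tool_pos: [0.468, 0.097, 0.075]
orientation: [-180.0, 0.0, -171.7]
force: [0.4, -0.4, 0.3]
opening: 0.0111
```

```bash
python3 - <<'E'
from h import *
from plant import ctrl
o=ctrl.get_obs(); print(o["clock"],o["opening"],o["force"],o["tool_pos"],o["orientation"],go(o,.4676,.0973,.0248,-171.75))
E
```

```text
8.6833 0.011056893234100302 [ 0.35272461 -0.36982598  0.26126623] [0.4680324  0.096957   0.07503044] [-1.79990384e+02  1.45884216e-02 -1.71722958e+02] (array([ 0.4,  0.4, 50.2]), 0.0)
```

>>> jog_arm([
  {"offset": [0, 0, 20], "hand": 5, "roll": 0},
  {"offset": [0, 0, 35], "hand": 5, "roll": 0},
  {"offset": [0, 0, 44], "hand": 5, "roll": 0},
  {"offset": [0, 0, 50], "hand": 5, "roll": 0},
  {"offset": [0, 0, 50], "hand": 5, "roll": 0},
  {"offset": [0, 0, 50], "hand": 5, "roll": 0},
  {"offset": [0, 0, 50], "hand": 5, "roll": 0},
])

```text
clock: 9.27
tool_pos: [0.4688, 0.0974, 0.0251]
orientation: [180.0, 0.1, -171.8]
force: [-0.8, 2.3, 0.5]
opening: 0.0108
```

>>> jog_arm([
  {"offset": [0, 0, 0], "hand": 14, "roll": 0},
  {"offset": [0, 0, 0], "hand": 17, "roll": 0},
  {"offset": [0, 0, 0], "hand": 22, "roll": 0},
  {"offset": [0, 0, 0], "hand": 24, "roll": 0},
  {"offset": [0, 0, 0], "hand": 24, "roll": 0},
  {"offset": [0, 0, 0], "hand": 24, "roll": 0},
  {"offset": [0, 0, -30], "hand": 24, "roll": 0},
  {"offset": [0, 0, -60], "hand": 24, "roll": 0},
  {"offset": [0, 0, -90], "hand": 24, "roll": 0},
  {"offset": [-32, -21, -90], "hand": 24, "roll": 0.02},
  {"offset": [-64, -42, -90], "hand": 24, "roll": 0.05},
  {"offset": [-96, -63, -90], "hand": 24, "roll": 0.088},
  {"offset": [-126, -84, -85], "hand": 24, "roll": 0.088},
  {"offset": [-158.5, -105.5, -75], "hand": 24, "roll": 0.088},
  {"offset": [-158.5, -105.5, -60], "hand": 24, "roll": 0.088},
  {"offset": [-158.5, -105.5, -55], "hand": 24, "roll": 0.088},
  {"offset": [-158.5, -105.5, -55], "hand": 24, "roll": 0.088},
  {"offset": [-158.5, -105.5, -55], "hand": 24, "roll": 0.088},
])

```text
clock: 10.77
tool_pos: [0.639, 0.0151, 0.0795]
orientation: [-180.0, -0.1, -176.8]
force: [-0.3, 0.2, -0.0]
opening: 0.024
```

```bash
python3 - <<'E'
from pic import *
o=ctrl.get_obs(); print(o["clock"],o["opening"],o["force"],o["tool_pos"],o["orientation"],go(o,.6395,.0156,.0245,-176.8))
s=cams.snapshot("side")["img"][130:290,170:370,::-1]
a=cv2.resize(s,None,fx=3,fy=3,interpolation=cv2.INTER_CUBIC)
cv2.imwrite("pics/blue1.png",a)
E
```

```text
10.7667 0.023964199985460625 [-0.27390313  0.22270034 -0.0428447 ] [0.63898482 0.0151316  0.07947691] [-1.79977789e+02 -6.60638609e-02 -1.76783987e+02] (array([-0.5,  0.4, 55. ]), 0.0)
```

View pics/blue1.png

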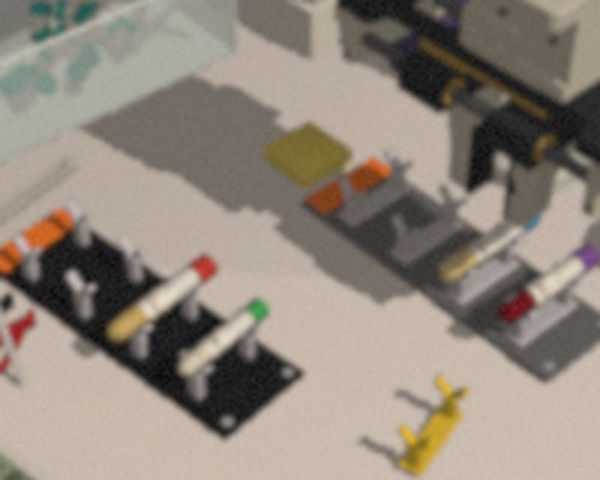

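Red (110-215, 255-340) lies in its own rests next to green. The fingers straddle blue.

>>> jog_arm([
  {"offset": [-0.5, 0.4, 20], "hand": 24, "roll": 0},
  {"offset": [-0.5, 0.4, 40], "hand": 24, "roll": 0},
  {"offset": [-0.5, 0.4, 50], "hand": 24, "roll": 0},
  {"offset": [-0.5, 0.4, 55], "hand": 24, "roll": 0},
  {"offset": [-0.5, 0.4, 55], "hand": 24, "roll": 0},
  {"offset": [-0.5, 0.4, 55], "hand": 24, "roll": 0},
  {"offset": [-0.5, 0.4, 55], "hand": 16, "roll": 0},
  {"offset": [-0.5, 0.4, 55], "hand": 12, "roll": 0},
  {"offset": [-0.5, 0.4, 55], "hand": 6, "roll": 0},
  {"offset": [-0.5, 0.4, 55], "hand": 6, "roll": 0},
  {"offset": [-0.5, 0.4, 55], "hand": 6, "roll": 0},
  {"offset": [-0.5, 0.4, 55], "hand": 6, "roll": 0},
])

```text
clock: 11.82
tool_pos: [0.6409, 0.0166, 0.0256]
orientation: [179.9, 0.1, -176.8]
force: [-2.4, 4.5, 3.4]
opening: 0.0111
```

>>> jog_arm([
  {"offset": [0, 0, -30], "hand": 5, "roll": 0},
  {"offset": [0, 0, -60], "hand": 5, "roll": 0},
  {"offset": [0, 0, -90], "hand": 5, "roll": 0},
  {"offset": [30, 24, -95], "hand": 5, "roll": -0.02},
  {"offset": [60, 48, -95], "hand": 5, "roll": -0.05},
  {"offset": [90, 72, -95], "hand": 5, "roll": -0.088},
  {"offset": [120, 96, -95], "hand": 5, "roll": -0.088},
  {"offset": [150, 120, -90], "hand": 5, "roll": -0.088},
  {"offset": [171, 136, -75], "hand": 5, "roll": -0.088},
  {"offset": [171, 136, -60], "hand": 5, "roll": -0.088},
  {"offset": [171, 136, -50], "hand": 5, "roll": -0.088},
  {"offset": [171, 136, -50], "hand": 5, "roll": -0.088},
  {"offset": [171, 136, -50], "hand": 5, "roll": -0.088},
])

```text
clock: 12.9
tool_pos: [0.4619, 0.1418, 0.0749]
orientation: [-180.0, -0.0, -171.7]
force: [0.1, -0.2, -0.1]
opening: 0.0114
```

```bash
python3 - <<'E'
from h import *
from plant import ctrl
o=ctrl.get_obs(); print(o["clock"],o["opening"],o["force"],o["tool_pos"],o["orientation"],go(o,.4612,.1419,.0248,-171.75))
E
```

```text
12.9 0.011375659985931536 [ 0.0870306  -0.20431054 -0.05703677] [0.46191874 0.14178138 0.07486833] [-1.79984519e+02 -7.07355743e-03 -1.71741146e+02] (array([ 0.7,  0.2, 50.1]), 0.0)
```

>>> jog_arm([
  {"offset": [0.5, 0, 20], "hand": 5, "roll": 0},
  {"offset": [0.5, 0, 35], "hand": 5, "roll": 0},
  {"offset": [0.5, 0, 44], "hand": 5, "roll": 0},
  {"offset": [0.5, 0, 50], "hand": 5, "roll": 0},
  {"offset": [0.5, 0, 50], "hand": 5, "roll": 0},
  {"offset": [0.5, 0, 50], "hand": 5, "roll": 0},
  {"offset": [0.5, 0, 50], "hand": 5, "roll": 0},
])

```text
clock: 13.48
tool_pos: [0.4623, 0.1423, 0.0252]
orientation: [180.0, 0.1, -171.8]
force: [-0.1, 2.5, 0.8]
opening: 0.011
```

>>> jog_arm([
  {"offset": [0, 0, 0], "hand": 14, "roll": 0},
  {"offset": [0, 0, 0], "hand": 17, "roll": 0},
  {"offset": [0, 0, 0], "hand": 22, "roll": 0},
  {"offset": [0, 0, 0], "hand": 24, "roll": 0},
  {"offset": [0, 0, 0], "hand": 24, "roll": 0},
  {"offset": [0, 0, 0], "hand": 24, "roll": 0},
  {"offset": [0, 0, -30], "hand": 24, "roll": 0},
  {"offset": [0, 0, -60], "hand": 24, "roll": 0},
  {"offset": [0, 0, -90], "hand": 24, "roll": 0},
  {"offset": [-22, -28, -95], "hand": 24, "roll": 0.02},
  {"offset": [-44, -56, -95], "hand": 24, "roll": 0.05},
  {"offset": [-66, -84, -95], "hand": 24, "roll": 0.088},
  {"offset": [-88, -112, -95], "hand": 24, "roll": 0.088},
  {"offset": [-110, -140, -95], "hand": 24, "roll": 0.088},
  {"offset": [-132, -168, -90], "hand": 24, "roll": 0.088},
  {"offset": [-154, -195.5, -75], "hand": 24, "roll": 0.088},
  {"offset": [-154, -195.5, -60], "hand": 24, "roll": 0.088},
  {"offset": [-154, -195.5, -55], "hand": 24, "roll": 0.088},
  {"offset": [-154, -195.5, -55], "hand": 24, "roll": 0.088},
  {"offset": [-154, -195.5, -55], "hand": 24, "roll": 0.088},
])

```text
clock: 15.15
tool_pos: [0.6412, -0.0293, 0.0796]
orientation: [-180.0, -0.1, -176.8]
force: [0.2, 0.3, 0.4]
opening: 0.0242
```

```bash
python3 - <<'E'
from pic import *
o=ctrl.get_obs(); print(o["clock"],o["opening"],o["force"],o["tool_pos"],o["orientation"],go(o,.6415,-.0295,.0245,-176.8))
s=cams.snapshot("side")["img"][130:290,170:370,::-1]
a=cv2.resize(s,None,fx=3,fy=3,interpolation=cv2.INTER_CUBIC)
cv2.imwrite("pics/purple1.png",a)
E
```

```text
15.15 0.02416999625582189 [0.23670707 0.27547831 0.37134496] [ 0.64120104 -0.02934972  0.07962437] [-1.79982733e+02 -5.54457043e-02 -1.76766252e+02] (array([-0.3, -0.2, 55.1]), 0.001)
```

View pics/purple1.png

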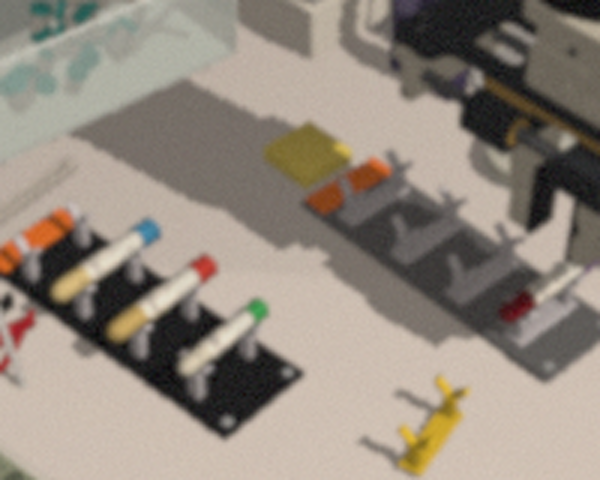

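Blue (55-160, 222-300) is in its own rests, third place. The fingers straddle purple.

>>> jog_arm([
  {"offset": [-0.3, 0, 20], "hand": 24, "roll": 0},
  {"offset": [-0.3, 0, 40], "hand": 24, "roll": 0},
  {"offset": [-0.3, 0, 50], "hand": 24, "roll": 0},
  {"offset": [-0.3, 0, 55], "hand": 24, "roll": 0},
  {"offset": [-0.3, 0, 55], "hand": 24, "roll": 0},
  {"offset": [-0.3, 0, 55], "hand": 24, "roll": 0},
  {"offset": [-0.3, 0, 55], "hand": 16, "roll": 0},
  {"offset": [-0.3, 0, 55], "hand": 12, "roll": 0},
  {"offset": [-0.3, 0, 55], "hand": 6, "roll": 0},
  {"offset": [-0.3, 0, 55], "hand": 6, "roll": 0},
  {"offset": [-0.3, 0, 55], "hand": 6, "roll": 0},
  {"offset": [-0.3, 0, 55], "hand": 6, "roll": 0},
])

```text
clock: 16.2
tool_pos: [0.6428, -0.0285, 0.0257]
orientation: [179.9, 0.1, -176.8]
force: [-1.4, 6.1, 3.5]
opening: 0.011
```

>>> jog_arm([
  {"offset": [0, 0, -30], "hand": 5, "roll": 0},
  {"offset": [0, 0, -60], "hand": 5, "roll": 0},
  {"offset": [0, 0, -90], "hand": 5, "roll": 0},
  {"offset": [22, 28, -95], "hand": 5, "roll": -0.02},
  {"offset": [44, 56, -95], "hand": 5, "roll": -0.05},
  {"offset": [66, 85, -95], "hand": 5, "roll": -0.088},
  {"offset": [88, 113, -95], "hand": 5, "roll": -0.088},
  {"offset": [110, 142, -95], "hand": 5, "roll": -0.088},
  {"offset": [132, 170, -95], "hand": 5, "roll": -0.088},
  {"offset": [154, 198, -90], "hand": 5, "roll": -0.088},
  {"offset": [174.5, 225.5, -75], "hand": 5, "roll": -0.088},
  {"offset": [174.5, 225.5, -60], "hand": 5, "roll": -0.088},
  {"offset": [174.5, 225.5, -50], "hand": 5, "roll": -0.088},
  {"offset": [174.5, 225.5, -50], "hand": 5, "roll": -0.088},
  {"offset": [174.5, 225.5, -50], "hand": 5, "roll": -0.088},
])

```text
clock: 17.45
tool_pos: [0.4553, 0.1857, 0.0748]
orientation: [-180.0, -0.0, -171.7]
force: [0.5, 0.7, 0.4]
opening: 0.0108
```

```bash
python3 - <<'E'
from pic import *
o=ctrl.get_obs(); print(o["clock"],o["opening"],o["force"],o["tool_pos"],o["orientation"],go(o,.4547,.1864,.0248,-171.75))
s=cams.snapshot("side")["img"][90:290,60:320,::-1]
cv2.imwrite("pics/purple2.png",cv2.resize(s,None,fx=3,fy=3,interpolation=cv2.INTER_CUBIC))
E
```

```text
17.45 0.01077477924093383 [0.54279653 0.681788   0.41225448] [0.45528377 0.18573095 0.07480485] [-1.79979925e+02 -1.46497444e-02 -1.71737565e+02] (array([ 0.5,  0.7, 50. ]), 0.0)
```

View pics/purple2.png

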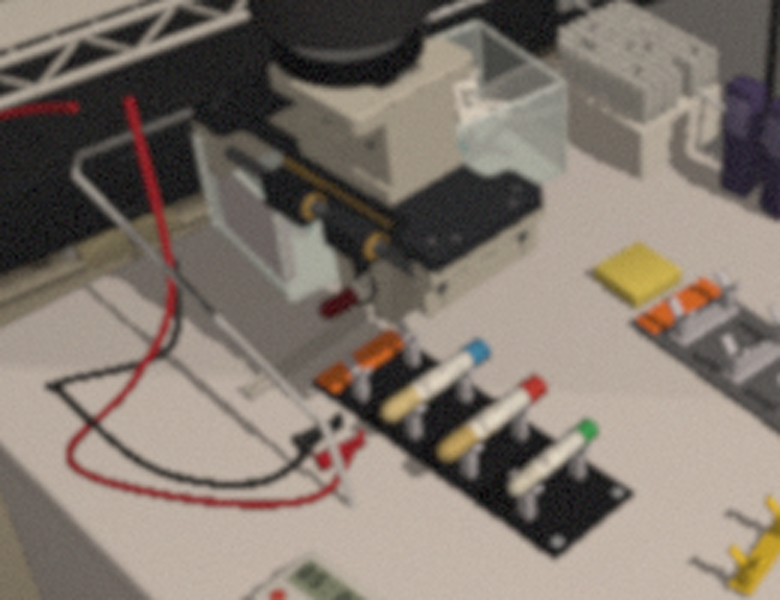

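Purple is held above its place. Before lowering, I'll check the clearance from the gripper body to the glass box and the wire rail.

```bash
python3 - <<'E'
import cv2,numpy as np
a=cv2.imread("pics/side0.png")[80:210,70:260]; b=cv2.imread("pics/top0.png")[125:345,25:150]
a=cv2.resize(a,None,fx=2.5,fy=2.5,interpolation=cv2.INTER_CUBIC); b=cv2.resize(b,None,fx=2.5,fy=2.5,interpolation=cv2.INTER_CUBIC)
c=np.zeros((550,475+313,3),np.uint8); c[:325,:475]=a; c[:550,475:475+b.shape[1]]=b; cv2.imwrite("pics/box.png",c)
E
```

```text
(no output)
```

View pics/box.png

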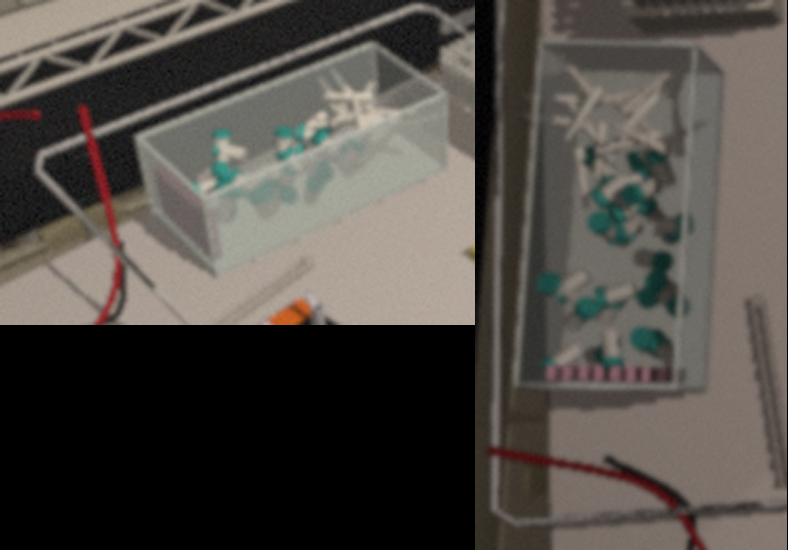

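```bash
python3 - <<'E'
from h import *; from plant import cams
t,s=cams.snapshot("top"),cams.snapshot("side")
for a,b in [((105,280),(152,157)),((117,280),(157,189)),((113,144),(246,116))]: print(tri(t,a,s,b))
for sx in(-.039,.039): print(place((.4547,.1864),8.25,.0965,sx))
# rail point near y=.28: top line px (35,330)->(215,320)
for k in np.linspace(.1,.9,5): print(proj(s,[.375,.38,.08]), ray(t,(35+180*k,331-9*k),.08-.045*k))
E
```

```text
(array([0.44777035, 0.28301086, 0.08354504]), np.float64(0.18321439356819125))
(array([0.44826604, 0.28480466, 0.00785475]), np.float64(0.0003276337260720931))
(array([0.65969664, 0.28352762, 0.08300652]), np.float64(0.13703987850388355))
[0.40225656 0.27630515]
[0.47944937 0.28749757]
[ 88.82218497 148.472451  ] [0.37077302 0.35927848 0.0755    ]
[ 88.82218497 148.472451  ] [0.37351629 0.30817199 0.0665    ]
[ 88.82218497 148.472451  ] [0.37635025 0.25565143 0.0575    ]
[ 88.82218497 148.472451  ] [0.37927551 0.20170735 0.0485    ]
[ 88.82218497 148.472451  ] [0.38229269 0.14633019 0.0395    ]
```

The box rim is at z≈0.083 m with its face at y≈0.283. At placing depth the gripper body would reach y≈0.287 with its underside at z≈0.080, so it would hit the box. I'll put purple back in its grey rests and regrasp it nearer the fingertips, with the body about 12 mm higher.

>>> jog_arm([
  {"offset": [0, 0, -40], "hand": 5, "roll": 0},
  {"offset": [-19, -30, -45], "hand": 5, "roll": 0.01},
  {"offset": [-38, -60, -45], "hand": 5, "roll": 0.03},
  {"offset": [-57, -90, -45], "hand": 5, "roll": 0.05},
  {"offset": [-76, -120, -45], "hand": 5, "roll": 0.088},
  {"offset": [-95, -150, -45], "hand": 5, "roll": 0.088},
  {"offset": [-114, -180, -45], "hand": 5, "roll": 0.088},
  {"offset": [-134, -210, -40], "hand": 5, "roll": 0.088},
  {"offset": [-153.5, -239, -20], "hand": 5, "roll": 0.088},
  {"offset": [-153.5, -239, 0], "hand": 5, "roll": 0.088},
  {"offset": [-153.5, -239, 0], "hand": 5, "roll": 0.088},
  {"offset": [-153.5, -239, 0], "hand": 5, "roll": 0.088},
  {"offset": [-153.5, -239, 0], "hand": 5, "roll": 0.088},
])

```text
clock: 18.68
tool_pos: [0.6417, -0.0288, 0.0758]
orientation: [-180.0, 0.1, -176.8]
force: [-0.2, 0.0, 0.8]
opening: 0.0112
```

```bash
python3 - <<'E'
from h import *
from plant import ctrl
o=ctrl.get_obs(); print(o["clock"],o["opening"],o["force"],o["tool_pos"],o["orientation"],go(o,.6417,-.0287,.0252,-176.8))
E
```

```text
18.6833 0.011171684390840205 [-0.24400024  0.00114876  0.78623018] [ 0.64174427 -0.02876954  0.07579361] [-1.79993823e+02  5.46036015e-02 -1.76794399e+02] (array([ 0. ,  0.1, 50.6]), 0.0)
```

Lower, release, rise 12 mm, regrasp.

>>> jog_arm([
  {"offset": [0, 0, 20], "hand": 5, "roll": 0},
  {"offset": [0, 0, 35], "hand": 5, "roll": 0},
  {"offset": [0, 0, 44], "hand": 5, "roll": 0},
  {"offset": [0, 0, 50], "hand": 5, "roll": 0},
  {"offset": [0, 0, 50], "hand": 5, "roll": 0},
  {"offset": [0, 0, 50], "hand": 5, "roll": 0},
  {"offset": [0, 0, 50], "hand": 14, "roll": 0},
  {"offset": [0, 0, 50], "hand": 17, "roll": 0},
  {"offset": [0, 0, 50], "hand": 22, "roll": 0},
  {"offset": [0, 0, 50], "hand": 24, "roll": 0},
  {"offset": [0, 0, 50], "hand": 24, "roll": 0},
  {"offset": [0, 0, 38], "hand": 24, "roll": 0},
  {"offset": [0, 0, 38], "hand": 24, "roll": 0},
  {"offset": [0, 0, 38], "hand": 24, "roll": 0},
  {"offset": [0, 0, 38], "hand": 24, "roll": 0},
])

```text
clock: 19.93
tool_pos: [0.6417, -0.0288, 0.037]
orientation: [180.0, 0.0, -176.8]
force: [-0.2, -0.6, 0.4]
opening: 0.0238
```

>>> jog_arm([
  {"offset": [0, 0, 0], "hand": 16, "roll": 0},
  {"offset": [0, 0, 0], "hand": 12, "roll": 0},
  {"offset": [0, 0, 0], "hand": 6, "roll": 0},
  {"offset": [0, 0, 0], "hand": 6, "roll": 0},
  {"offset": [0, 0, 0], "hand": 6, "roll": 0},
  {"offset": [0, 0, 0], "hand": 6, "roll": 0},
])

```text
clock: 20.43
tool_pos: [0.6414, -0.0285, 0.0364]
orientation: [180.0, -0.0, -176.8]
force: [-1.0, 4.3, 0.3]
opening: 0.0111
```

>>> jog_arm([
  {"offset": [0, 0, -30], "hand": 5, "roll": 0},
  {"offset": [0, 0, -60], "hand": 5, "roll": 0},
  {"offset": [0, 0, -90], "hand": 5, "roll": 0},
  {"offset": [22, 28, -95], "hand": 5, "roll": -0.02},
  {"offset": [44, 56, -95], "hand": 5, "roll": -0.05},
  {"offset": [66, 85, -95], "hand": 5, "roll": -0.088},
  {"offset": [88, 113, -95], "hand": 5, "roll": -0.088},
  {"offset": [110, 142, -95], "hand": 5, "roll": -0.088},
  {"offset": [132, 170, -95], "hand": 5, "roll": -0.088},
  {"offset": [154, 198, -90], "hand": 5, "roll": -0.088},
  {"offset": [174.7, 226, -75], "hand": 5, "roll": -0.088},
  {"offset": [174.7, 226, -60], "hand": 5, "roll": -0.088},
  {"offset": [174.7, 226, -50], "hand": 5, "roll": -0.088},
  {"offset": [174.7, 226, -50], "hand": 5, "roll": -0.088},
  {"offset": [174.7, 226, -50], "hand": 5, "roll": -0.088},
])

```text
clock: 21.68
tool_pos: [0.4544, 0.1868, 0.0864]
orientation: [-179.9, -0.0, -171.7]
force: [0.9, 0.5, -0.8]
opening: 0.011
```

```bash
python3 - <<'E'
from pic import *
o=ctrl.get_obs(); print(o["clock"],o["opening"],o["force"],o["tool_pos"],o["orientation"],go(o,.4547,.1864,.0372,-171.75))
s=cams.snapshot("side")["img"][120:260,100:280,::-1]
cv2.imwrite("pics/purple3.png",cv2.resize(s,None,fx=4,fy=4,interpolation=cv2.INTER_CUBIC))
E
```

```text
21.6833 0.011041515919360477 [ 0.91477885  0.50456798 -0.81066152] [0.45438424 0.18679892 0.08644597] [-1.79943056e+02 -4.03510269e-02 -1.71737660e+02] (array([-0.3, -0.4, 49.2]), 0.0)
```

View pics/purple3.png

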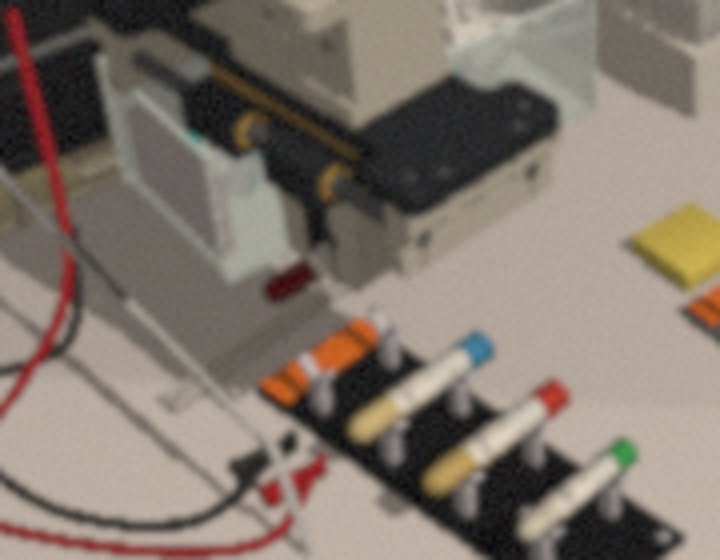

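Purple is held level (its red end at 265-315, 270-300), with the gripper body well above the box rim. Lowering in two stages to watch the force.

>>> jog_arm([
  {"offset": [0, -0.4, 15], "hand": 5, "roll": 0},
  {"offset": [0, -0.4, 28], "hand": 5, "roll": 0},
  {"offset": [0, -0.4, 38], "hand": 5, "roll": 0},
  {"offset": [0, -0.4, 42], "hand": 5, "roll": 0},
  {"offset": [0, -0.4, 42], "hand": 5, "roll": 0},
])

```text
clock: 22.15
tool_pos: [0.4548, 0.1862, 0.0444]
orientation: [-180.0, -0.0, -171.8]
force: [1.0, 0.0, 0.4]
opening: 0.011
```

>>> jog_arm([
  {"offset": [0, 0, 3], "hand": 5, "roll": 0},
  {"offset": [0, 0, 6], "hand": 5, "roll": 0},
  {"offset": [0, 0, 7], "hand": 5, "roll": 0},
  {"offset": [0, 0, 7], "hand": 5, "roll": 0},
  {"offset": [0, 0, 7], "hand": 5, "roll": 0},
])

```text
clock: 22.57
tool_pos: [0.4546, 0.1868, 0.0378]
orientation: [180.0, 0.0, -171.8]
force: [-0.2, -0.5, 0.3]
opening: 0.0116
```

>>> jog_arm([
  {"offset": [0, 0, 0], "hand": 14, "roll": 0},
  {"offset": [0, 0, 0], "hand": 17, "roll": 0},
  {"offset": [0, 0, 0], "hand": 22, "roll": 0},
  {"offset": [0, 0, 0], "hand": 24, "roll": 0},
  {"offset": [0, 0, 0], "hand": 24, "roll": 0},
  {"offset": [0, 0, 0], "hand": 24, "roll": 0},
  {"offset": [0, 0, -30], "hand": 24, "roll": 0},
  {"offset": [0, 0, -60], "hand": 24, "roll": 0},
  {"offset": [0, 0, -95], "hand": 24, "roll": 0},
  {"offset": [0, -35, -120], "hand": 24, "roll": 0},
  {"offset": [0, -70, -140], "hand": 24, "roll": 0},
  {"offset": [0, -105, -150], "hand": 24, "roll": 0},
  {"offset": [0, -145, -150], "hand": 24, "roll": 0},
  {"offset": [0, -185, -150], "hand": 24, "roll": 0},
  {"offset": [0, -225, -150], "hand": 24, "roll": 0},
  {"offset": [0, -265, -150], "hand": 24, "roll": 0},
  {"offset": [0, -305, -150], "hand": 24, "roll": 0},
  {"offset": [0, -345, -150], "hand": 24, "roll": 0},
  {"offset": [0, -385, -150], "hand": 24, "roll": 0},
  {"offset": [0, -420, -150], "hand": 24, "roll": 0},
])

```text
clock: 24.23
tool_pos: [0.5145, -0.2314, 0.1875]
orientation: [-180.0, 0.0, -171.8]
force: [0.9, 0.2, 0.6]
opening: 0.0241
```

```bash
python3 - <<'E'
from pic import *
o=ctrl.get_obs(); print(o["clock"],o["opening"],o["force"],o["tool_pos"])
R=lambda n,x0,y0,x1,y1,f:cv2.resize(cams.snapshot(n)["img"][y0:y1,x0:x1,::-1],None,fx=f,fy=f,interpolation=cv2.INTER_CUBIC)
a=R("side",170,180,290,280,3.5); b=R("top",145,235,295,310,3.5)
v=np.zeros((a.shape[0]+b.shape[0],max(a.shape[1],b.shape[1]),3),np.uint8); v[:a.shape[0],:a.shape[1]]=a; v[a.shape[0]:,:b.shape[1]]=b
cv2.imwrite("pics/end1.png",cv2.convertScaleAbs(v,alpha=1.3))
E
```

```text
24.2333 0.024110597453090788 [0.92267664 0.18823637 0.57188439] [ 0.51454371 -0.23144988  0.18754019]
```

View pics/end1.png

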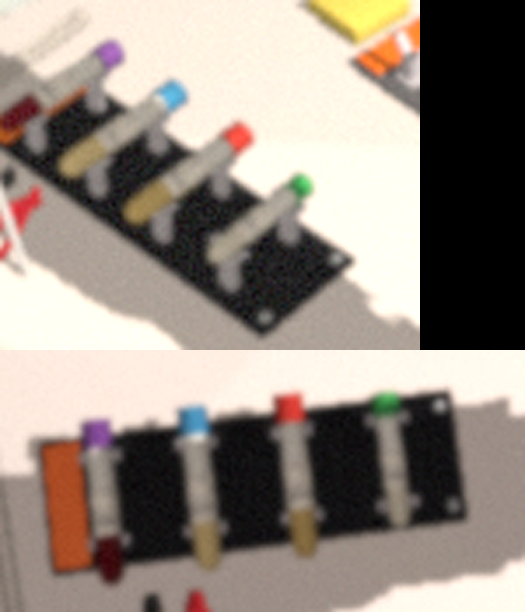

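The final view shows purple, blue, red and green in order from the orange end, each lying in its own rests. I'll check the centring with numbers.

```bash
python3 - <<'E'
from h import *; from plant import cams,ctrl
s=cams.snapshot("top"); o=np.array([.4644,.1196]); w=np.radians(8.25)
R=np.array([[np.cos(w),np.sin(w)],[-np.sin(w),np.cos(w)]])
for n,a,b in[("purple",(97,421),(112,582)),("blue",(192,407),(208,567)),("red",(288,395),(304,556)),("green",(385,394),(401,526))]:
    p=[ray(s,crop((u,v-350),(145,235)),.032)[:2] for u,v in(a,b)]
    print(n,(R@(sum(p)/2-o)*1000).round(1),round(1000*np.linalg.norm(p[0]-p[1]),1))
print(ctrl.get_obs()["clock"])
E
```

```text
purple [-1.6 67.4] 74.7
blue [-0.5 22.9] 74.5
red [ -0.9 -22. ] 75.1
green [  0.5 -67.7] 61.9
24.3833
```

All four are centred within about 2 mm of their places, and the arm is clear. Handing in.

```bash
python3 -c "
from plant import order; print(order.close_job())"
```

```text
the job is handed in; nothing more can be done
None
```

All four tubes now lie in the black rack in reverse order: purple next to the orange end, then blue, red and green at the far end. The job was handed in at about 24 s of the 109 s allowed.

- **Final position check:** in the last top view each tube is within 2 mm of the centre of its place along its axis and 0.5 mm across the row. The measured lengths are about 1 mm short of the true ones, which fits the camera's accuracy. The side view shows every tube resting in both of its V rests.
- **Robot state:** the gripper is open and well clear of everything. The readings I took at the end of each move stayed below about 8 N.
- **One change on the way:** with the first grasp, the gripper body would have hit the glass box while placing purple. I put purple back in its grey rests, regripped it about 12 mm nearer the fingertips and then placed it without contact.
- **Small disagreement:** the fingers read about 1 mm narrower than the tube diameters while gripping. I put this down to pad compliance or sensor offset, and it had no effect.

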